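# Push a stuck tea light out of its candle bench

## Robot

A 6-joint arm with a two-finger parallel gripper is mounted at the origin on a cart in front of the work surface, level with it; the furniture and walls round the work are solid. World frame = base frame: x ahead of the robot, y to its left, z up, the work surface at z = 0. Lengths are in m, angles in rad, forces in N, time in s.
With the tool pointing down it reaches from about 0.35 to 0.975 m from the base axis. Payload 4.9 kg.
Tool frame: the origin (TCP) lies at the very end of the fingers, on their centre line; the grasp point (between the pads) lies 19 mm behind it (ctrl.grasp_offset is the distance from the TCP to the grasp point, in m); z points along the fingers, y is the line along which they close (so a half turn about z gives the same grasp; the last joint's range is limited). The gripper opens to 85 mm and grips with 20 to 120 N. Pads are 22 mm wide; open, the fingers measure 114 mm over their backs; the gripper's body (76 mm by 85 mm) begins 54 mm behind the grasp point. The pads swing forward as they close: fully open they stand 13 mm farther back than shut.
Start: joints at [1.094, 0.053, 1.613, -0, 1.476, -0.119], TCP at [0.219, 0.585, 0.196] pointing down, gripper open.
Joint ranges: [-3.01, 3.01], [-1.01, 2.22], [0.06, 2.58], [-1.02, 4.17], [0.09, 2.62], [-3.14, 3.14]. Speed limits (rad/s): [2.57, 2.57, 3.14, 3.14, 3.14, 3.14].

## Interface

Orientations are given as a rotation vector (axis times angle).
In Python, from station import ctrl, optics gives the robot as it stands.
- The arm moves only by the shell command python3 -m handwheel 'ROWS' [OPENING] [FORCE]. ROWS is JSON, a list of rows, each an object of numbers: "tx", "ty", "tz": the shift along the tool's x, y, z in mm; "roll": the turn about the tool's z in rad. A call has 1 to 12 rows; each row shifts and turns the commanded pose from where the row before left it, along the tool's axes as they then stand; what a row does not reach is not made up. A row lasts 1/12 s, in which the tool goes at most 41.7 mm and 7.16 degrees, less where a joint would pass 70% of its speed; a pose out of reach is approached as far as the arm can. A call with a gripper value outside its range is refused whole. OPENING is the finger opening in mm, from 0 to 85.4, set as the call begins (- or left out, the last holds). The fingers move at their own pace and stop on an object; FORCE is the grip in N (left out, the last holds). Time passes only in rows, so rows that do not move let the fingers close. It gives the time, the measured TCP pose, the force, the opening and the grip force at its end, in the units of the state.
- ctrl.get_obs(): the state, without advancing time (a new reading comes with each control period).
- optics.get_image(name): name is "side" or "top" or "wrist"; returns (picture, depth): 420x560x3 uint8, red, green, blue; 420x560 float32, m along the optical axis (not along the pixel's ray), 0 where there is no reading.
- optics.camera_params(name): a dict with "mtx" (3x3 intrinsics, pixels), "k1" (the pictures are not rectified: a ray, as slopes to the right and down, at radius r is drawn at 1 + k1 r^2 times it, then the intrinsics apply), "extrinsics" (4x4, takes a point from camera to world coordinates); the wrist camera has in their place "tool_from_camera" (4x4, takes a point from camera to tool coordinates, whose origin is the TCP and whose axes are the flange's). Camera axes: x right, y down, z forward; pixel columns grow to the right and rows downward; lengths in m; the calibration is good to about 2 mm. A picture is of the moment at which its call begins: read the wrist's pose just before it. camera_params takes no time and is no camera call.
- ctrl.finish_job(): hands the job in; it is judged then, once.
The state is a dict: "t": time; "q": joint angles; "dq": joint speeds; "effort": joint torques, N m; "tool_pos": TCP position; "tool_rot": TCP orientation; "contact_force": force on the tool from outside, world axes, zero at the start; "wrist_torque": the same for the moment, N m; "opening": finger opening in m; "grip_force": force on a finger pad.
Only numpy, scipy, OpenCV 4.12 (cv2) and the standard library are available. Lean on these libraries where they do the work, as an engineer would, in place of code of your own. Each camera call takes 0.05 s, during which the arm holds its last target. There are 200 camera calls.

## Task

The tea light is stuck in the well of the wooden candle bench. Use the C-shaped push-out iron to push it up and out from below through the hole in the well's floor, feeling for the hole without pressing hard on the bench and without flinging the candle out; then stand the iron back upright on the counter, clear of the bench, and set the tea light upright on the saucer without dropping it. Leave the other things where they are.

Things in the scene. Friction and masses are not known exactly. Their poses are not given: they have to be found in the camera images.
- holder: Fixed wooden candle bench: plank 70 mm (its x) by 130 mm (its y), 22 mm thick, on two side legs. Origin on the counter below the well's centre, z up. Plank underside 56 mm, top 78 mm above the counter. The tunnel under it is open along x, front and back, and 96 mm wide between the legs' feet. Pressing the iron on the bench with over 20 N does damage.
- well (a point): Centre of the well's floor, 60 mm above the counter. Well 41 mm wide; floor 4 mm thick, flush with the plank's underside, with a 19 mm hole whose centre lies 5 mm off the well's axis in a direction that varies and cannot be seen: feel for it. Three sprung tabs clamp the candle (about 5 to 12 N to slide it up), hold it at any height, and close under it once its underside passes the plank's top.
- tea_light: Tea light candle in a thin metal cup, 38 mm across and 15 mm high. Origin at the centre of its underside, z up. At the start it stands on the well's floor, 60 mm above the counter, with its top 3 mm below the plank's top. About 30 g.
- pusher: Loose push-out iron, 0.35 kg, standing; C-shaped from its side. Origin on its underside on the pin's axis, z up. Foot 10 mm thick, x -75 to +15 mm, 50 mm wide. Pin at x = 0, 16 mm thick, end 44 mm up, in a boss 24 mm wide and 5 mm high. Spine at x -60 to -50 mm. Arm at height 113 to 125 mm from spine to over the pin; on it, straight above the pin, the 22 x 22 mm wooden grip, up to height 170 mm.
- pin_tip (a point): Centre of the flat end (edge chamfered 1 mm) of the push-out iron's pin. The pin is sprung: it gives way downward by up to 8 mm, 2.5 N per mm, damped.
- saucer: Loose white saucer, 110 mm across and 14 mm high. Origin at the centre of its underside, z up; its flat inner floor is about 5 mm above the counter.
- mug: Bystander: small mug, 60 x 83 x 49 mm. Origin at its underside.
- salt_shaker: Bystander: salt shaker, 44 mm across, 90 mm high. Origin at its underside.
- tuna_tin: Bystander: food tin, 86 mm across, 40 mm high. Origin at its underside.
- pen: Bystander: pen, 145 mm long. Origin at its underside.
- teaspoon: Bystander: teaspoon, 130 mm long. Origin at its underside.

How it is judged:
By the outcome, as a careful person would: the job done as asked, in the order asked, and still so for the second after the job is handed in, with the robot touching nothing.
It also fails if it takes over 72 s, if anything falls off the work surface, if the arm or the gripper's body presses on something with over 40 N, if the wrist force passes 120 N, or if a joint passes its speed limit or range.

## Working session

There is one attempt and no reset: what is moved stays moved. The work goes in short steps, Python scripts to look and compute and a shell command to move; the robot and the scene stay as the last step left them, time stands still between calls to the robot, and variables do not carry over. Pictures are saved under pics/ and viewed, at most 10 in all, crops included, and the job is handed in when it is done.

```bash
mkdir -p pics; ls; python3 - <<'E'
from station import ctrl, optics
import cv2, numpy as np
o=ctrl.get_obs(); print(o)
for n in ("top","side"):
    im,d=optics.get_image(n); cv2.imwrite(f"pics/{n}0.png",im[:,:,::-1]); np.savez(f"{n}0.npz",im=im,d=d)
    print(n,optics.camera_params(n))
print(optics.camera_params("wrist"))
E
```

```text
pics
{'t': 0.0, 'q': array([ 1.09397929e+00,  5.33418317e-02,  1.61431152e+00,  1.89879754e-05,
        1.47599311e+00, -1.19006431e-01]), 'dq': array([ 0.00124192, -0.00133428, -0.00117778, -0.00148021, -0.00075395,
        0.00110931]), 'effort': array([-1.38542393e-03, -3.93684590e+01, -3.70170772e+01, -2.30671694e-04,
        7.24281606e-03,  1.07522806e-05]), 'tool_pos': array([0.21856459, 0.58479096, 0.19486195]), 'tool_rot': array([-5.58946171e-01, -3.09083698e+00,  3.07468512e-03]), 'contact_force': array([ 0.1982014 , -0.27984839,  0.02501307]), 'wrist_torque': array([-0.03392217, -0.05249845,  0.03833351]), 'grip_force': 0.0, 'opening': 0.08567622762120732}
top {'mtx': array([[397.05216946,   0.        , 278.47518134],
       [  0.        , 397.05216946, 207.74421041],
       [  0.        ,   0.        ,   1.        ]]), 'k1': -0.08781436691297684, 'extrinsics': array([[-0.01767945, -0.99241024,  0.12169368,  0.36142894],
       [-0.99964536,  0.01512028, -0.02192107, -0.00998207],
       [ 0.01991465, -0.12203807, -0.99232561,  1.04767996],
       [ 0.        ,  0.        
[... 338 characters left out ...]
.84650244,  0.83287709],
       [-0.02367446, -0.85382763, -0.52001721,  0.59746834],
       [ 0.        ,  0.        ,  0.        ,  1.        ]])}
{'mtx': array([[338.16900086,   0.        , 282.2676993 ],
       [  0.        , 338.16900086, 210.2465485 ],
       [  0.        ,   0.        ,   1.        ]]), 'k1': -0.0776654010881797, 'tool_from_camera': array([[ 1.13034764e-04, -9.61482974e-01, -2.74864472e-01,
         6.98630638e-02],
       [ 9.99999780e-01, -7.08742896e-05,  6.59158168e-04,
         1.03547077e-03],
       [-6.53250180e-04, -2.74864486e-01,  9.61482755e-01,
        -1.78182453e-01],
       [ 0.00000000e+00,  0.00000000e+00,  0.00000000e+00,
         1.00000000e+00]])}
```

View pics/top0.png

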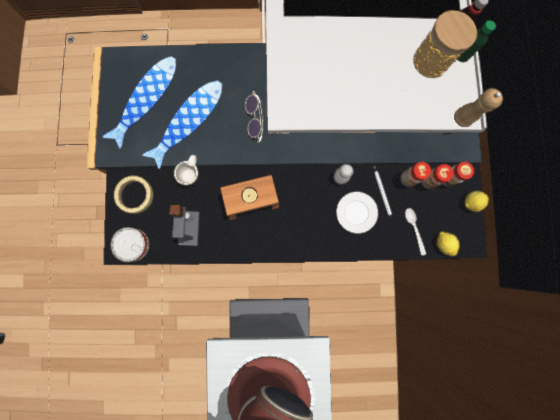

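View pics/side0.png

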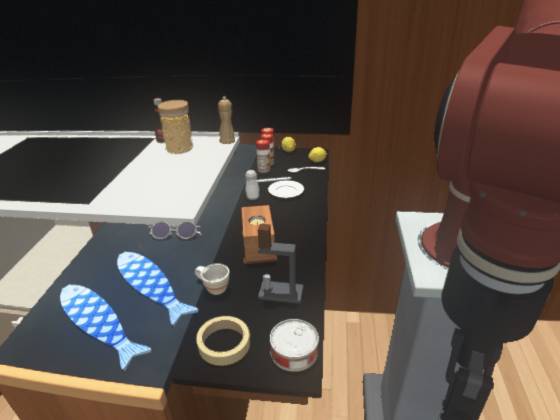

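Top view: bench centre is about (250,196), the iron's grip (176,211) with its foot around (187,230), and the saucer (357,212). Side view: the iron's pin is at (267,282) and its spine at (293,270), on the robot's side.

```bash
cat > h.py <<'E'
import numpy as np, cv2
from station import ctrl, optics
from scipy.spatial.transform import Rotation as R
def tool():
    o=ctrl.get_obs(); T=np.eye(4); T[:3,:3]=R.from_rotvec(o["tool_rot"]).as_matrix(); T[:3,3]=o["tool_pos"]; return T
def ext(n,T=None):
    p=optics.camera_params(n)
    return p["extrinsics"] if n!="wrist" else T@p["tool_from_camera"]
def rays(n,uv):
    p=optics.camera_params(n); return cv2.undistortPoints(np.float64(uv).reshape(-1,1,2),p["mtx"],np.array([p["k1"],0,0,0])).reshape(-1,2)
def cloud(n,d,T=None):
    h,w=d.shape; u,v=np.meshgrid(np.arange(w),np.arange(h))
    r=rays(n,np.stack([u.ravel(),v.ravel()],1)); P=np.c_[r,np.ones(len(r))]*d.reshape(-1,1)
    E=ext(n,T); return (P@E[:3,:3].T+E[:3,3]).reshape(h,w,3)
def onplane(n,uv,z,T=None):
    E=ext(n,T); r=rays(n,uv); D=np.c_[r,np.ones(len(r))]@E[:3,:3].T
    return E[:3,3]+D*((z-E[2,3])/D[:,2])[:,None]
E
python3 - <<'E'
from h import *
for n in("top","side"):
    f=np.load(n+"0.npz"); im,d=f["im"],f["d"]; P=cloud(n,d); hsv=cv2.cvtColor(im,cv2.COLOR_RGB2HSV)
    print(n,"counter z",np.median(P[...,2][(abs(P[...,2])<.02)]))
    z=P[...,2]; ok=d>0
    def rep(name,m,lo,hi):
        Q=P[m&ok&(z>lo)&(z<hi)&(P[...,0]>.25)&(P[...,0]<.6)]
        if len(Q)<5: print(name,len(Q));return
        r=cv2.minAreaRect(np.float32(Q[:,:2]*1000)); print(name,len(Q),"rect",np.round(r[0],1),np.round(r[1],1),round(r[2],1),"zmed",Q[:,2].round(4).mean(), "med",np.median(Q,0).round(3))
    if n=="top":
        box=np.zeros(d.shape,bool); box[170:225,215:285]=1; rep("plank",box,.068,.09)
        box[:]=0; box[185:207,238:262]=1; rep("well",box,.05,.09)
        box[:]=0; box[190:255,322:392]=1; rep("saucer",box&(hsv[...,2]>130),-.01,.03)
        box[:]=0; box[200:250,165:203]=1
    else:
        box=np.zeros(d.shape,bool); box[215:305,255:306]=1
    for nm,lo,hi in(("grip",.13,.18),("arm",.108,.13),("spine",.03,.105),("foot",.004,.018)): rep(nm,box,lo,hi)
    rep("grippic",box,.155,.18)
    y0,y1,x0,x1=(160,265,160,280) if n=="top" else (200,310,230,310)
    cv2.imwrite(f"pics/{n}crop.png",cv2.resize(im[y0:y1,x0:x1,::-1],None,fx=5,fy=5,interpolation=cv2.INTER_CUBIC))
E
```

```text
top counter z 0.0033388120240062102
plank 1406 rect [515.   40.9] [ 70.8 130.3] 13.5 zmed 0.07754018492176387 med [0.514 0.041 0.078]
well 525 rect [512.   39.7] [57.2 53.3] 89.1 zmed 0.07440780952380951 med [0.513 0.039 0.077]
saucer 1451 rect [ 476.3 -261.1] [109.6 149.6] 2.7 zmed 0.008723845623707788 med [ 0.477 -0.244  0.009]
grip 135 rect [450.1 201.7] [22.9 58.5] 89.5 zmed 0.16453703703703706 med [0.468 0.199 0.169]
arm 259 rect [445.  204.2] [25.3 70.8] 88.4 zmed 0.1248027027027027 med [0.435 0.202 0.125]
spine 62 rect [442.1 200. ] [21.  68.5] 81.7 zmed 0.05674516129032258 med [0.418 0.198 0.046]
foot 458 rect [450.4 217.1] [ 95.9 127. ] 89.1 zmed 0.010089082969432313 med [0.436 0.196 0.01 ]
grippic 110 rect [468.9 201.5] [22.9 20.9] 89.5 zmed 0.16931090909090907 med [0.468 0.201 0.17 ]
side counter z 0.008200763908703834
grip 281 rect [468.9 204.8] [24.  21.7] 83.7 zmed 0.15456263345195725 med [0.468 0.213 0.156]
arm 409 rect [445.3 207.3] [28.1 71.8] 89.6 zmed 0.12174303178484108 med [0.439 0.215 0.123]
spine 547 rect [476.1 124.8] [ 65.5 227.6] 22.9 zmed 0.06625886654478977 med [0.473 0.106 0.07 ]
foot 758 rect [450.2 161.4] [ 96.5 161.2] 12.5 zmed 0.009097361477572558 med [0.446 0.21  0.009]
grippic 148 rect [469.1 205.2] [23.9 21.5] 87.3 zmed 0.16529594594594593 med [0.468 0.212 0.168]
```

View pics/topcrop.png

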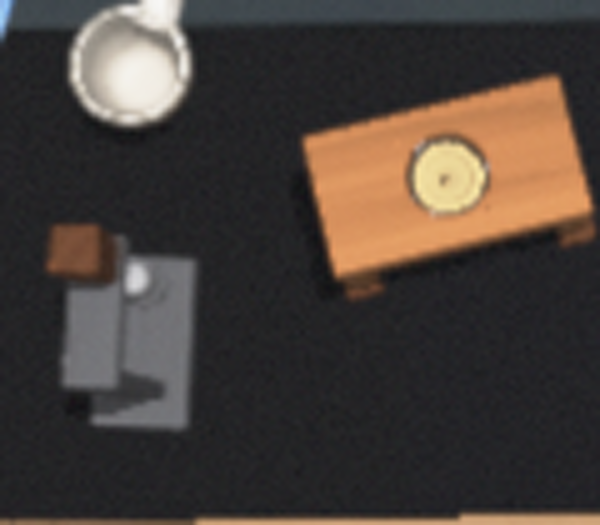

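Top crop: the pin is at about (135,280), the grip at (82,250) and the bench is turned by about +13.5°. The iron points to world +x, so it has to enter from the robot's side.

```bash
cat > d.py <<'E'
import sys; from h import *
# tool yaw: angle of tool y from world y, ccw seen from above
def show(x=None,y=None,z=None,yaw=None):
    T=tool(); yw=np.degrees(np.arctan2(-T[0,1],T[1,1])); o=ctrl.get_obs()
    print("t %.2f pos %s yaw %.2f F %s grip %.1f open %.1f"%(o["t"],(T[:3,3]*1000).round(1),yw,o["contact_force"].round(1),o["grip_force"],o["opening"]*1000))
    if x is not None: print("tool shift mm",(T[:3,:3].T@(np.array([x,y,z])-T[:3,3]*1000)).round(1),"then roll",round(-np.radians(yaw-yw),3))
if __name__=="__main__": show(*map(float,sys.argv[1:]))
E
python3 d.py 468.5 202.5 210 -1
```

```text
t 0.10 pos [218.6 584.9 195. ] yaw -20.50 F [-0.2 -0.  -0.7] grip 0.0 open 85.4
tool shift mm [-368.  -270.7  -14.6] then roll -0.34
```

```bash
python3 -m handwheel '[{"tx":-14,"ty":-10},{"tx":-28,"ty":-21,"tz":-2},{"tx":-28,"ty":-21,"tz":-2},{"tx":-28,"ty":-21,"tz":-2},{"tx":-28,"ty":-21,"tz":-2},{"tx":-28,"ty":-21,"tz":-2},{"tx":-28,"ty":-21,"tz":-2},{"tx":-28,"ty":-20,"tz":-2},{"tx":-28,"ty":-20},{"tx":-28,"ty":-20},{"tx":-28,"ty":-20},{"tx":-28,"ty":-20}]' 60 60
python3 -m handwheel '[{"tx":-25,"ty":-18},{"tx":-15,"ty":-10},{"tx":-6,"ty":-5},{"roll":-0.08},{"roll":-0.1},{"roll":-0.1},{"roll":-0.06},{}]'
python3 - <<'E'
from h import *
from d import show
T=tool(); im,d=optics.get_image("wrist"); cv2.imwrite("pics/w1.png",im[:,:,::-1]); P=cloud("wrist",d,T)
z=P[...,2]
m=(d>0)&(z>.155)&(z<.185); Q=P[m]; print(len(Q),cv2.minAreaRect(np.float32(Q[:,:2]*1000)),Q[:,2].mean())
m=(d>0)&(z>.004)&(z<.018); print(m.sum())
show(468.5,202.5,210,-1)
E
```

```text
0 ((0.0, 0.0), (0.0, 0.0), 0.0) nan
974
t 0.15 pos [218.6 584.9 195.1] yaw -20.50 F [0.4 0.  0.5] grip 0.0 open 85.4
tool shift mm [-368.  -270.7  -14.5] then roll -0.34$[0]: bad value
$[0]: bad value
<stdin>:5: RuntimeWarning: Mean of empty slice.
  ret = ret.dtype.type(ret / rcount)
```

View pics/w1.png

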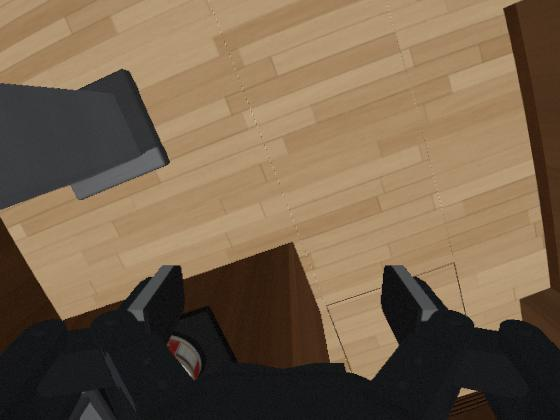

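The wrist view shows floor, the cart and open fingers; the arm did not move because the rows were rejected, perhaps as each one needs all four keys. I'll test that with a single row.

```bash
python3 -m handwheel '[{"tx":-14,"ty":-10,"tz":0,"roll":0}]' 60 60; echo; python3 -m handwheel '[{"tx":-14.0,"ty":-10.0,"tz":0.0,"roll":0.0}]'
```

```text
t: 0.23
tool_pos: [0.2273, 0.5718, 0.1954]
tool_rot: [-0.555, -3.091, 0.0]
contact_force: [-0.0, 0.3, 0.1]
opening: 0.0754
grip_force: 0.0

t: 0.32
tool_pos: [0.2381, 0.5561, 0.1955]
tool_rot: [0.557, 3.092, -0.002]
contact_force: [0.3, 0.2, 0.8]
opening: 0.0639
grip_force: 0.0
```

```bash
python3 -m handwheel '[{"tx":-28,"ty":-21,"tz":-2,"roll":0},{"tx":-28,"ty":-21,"tz":-2,"roll":0},{"tx":-28,"ty":-21,"tz":-2,"roll":0},{"tx":-28,"ty":-21,"tz":-2,"roll":0},{"tx":-28,"ty":-21,"tz":-2,"roll":0},{"tx":-28,"ty":-21,"tz":-2,"roll":0},{"tx":-28,"ty":-20,"tz":-2,"roll":0},{"tx":-28,"ty":-20,"tz":0,"roll":0},{"tx":-28,"ty":-20,"tz":0,"roll":0},{"tx":-28,"ty":-20,"tz":0,"roll":0},{"tx":-28,"ty":-20,"tz":0,"roll":0},{"tx":-20,"ty":-15,"tz":0,"roll":0}]'
python3 -m handwheel '[{"tx":-12,"ty":-9,"tz":0,"roll":0},{"tx":0,"ty":0,"tz":0,"roll":-0.08},{"tx":0,"ty":0,"tz":0,"roll":-0.1},{"tx":0,"ty":0,"tz":0,"roll":-0.1},{"tx":0,"ty":0,"tz":0,"roll":-0.06},{"tx":0,"ty":0,"tz":0,"roll":0}]'
python3 - <<'E'
from h import *
from d import show
T=tool(); im,d=optics.get_image("wrist"); cv2.imwrite("pics/w1.png",im[:,:,::-1]); P=cloud("wrist",d,T); np.savez("w1.npz",im=im,d=d,T=T)
z=P[...,2]
for lo,hi in((.155,.185),(.108,.13),(.004,.018)):
    m=((d>0)&(z>lo)&(z<hi)&(abs(P[...,1]-.2)<.06)&(abs(P[...,0]-.44)<.08)).astype(np.uint8)
    k,lab,st,c=cv2.connectedComponentsWithStats(m)
    for i in np.argsort(-st[1:,4])[:2]+1:
        Q=P[lab==i]; print(lo,len(Q),cv2.minAreaRect(np.float32(Q[:,:2]*1000)),Q[:,2].mean(),c[i])
show(468.5,202.5,210,-1)
E
```

```text
t: 1.32
tool_pos: [0.4618, 0.2131, 0.2099]
tool_rot: [0.562, 3.09, -0.001]
contact_force: [0.4, 0.0, 0.2]
opening: 0.06
grip_force: 0.0
t: 1.82
tool_pos: [0.4687, 0.2027, 0.2098]
tool_rot: [-0.028, -3.141, 0.001]
contact_force: [-0.4, 1.5, -0.4]
opening: 0.0607
grip_force: 0.0
0.155 1132 ((469.31390380859375, 203.56883239746094), (21.86104393005371, 22.1507511138916), 88.18576049804688) 0.1690963635876916 [281.77826855 218.41961131]
0.108 2212 ((440.47210693359375, 204.90664672851562), (26.15351676940918, 62.29798889160156), 87.12999725341797) 0.12517971236725756 [283.14647378 160.31012658]
0.004 1473 ((439.03033447265625, 205.2652587890625), (50.27028274536133, 90.1838150024414), 87.2730941772461) 0.010199125405085965 [282.42430414 137.4263408 ]
t 1.87 pos [468.8 202.9 209.8] yaw -1.13 F [ 0.5  1.  -0.3] grip 0.0 open 60.1
tool shift mm [ 0.2 -0.4 -0.2] then roll -0.002
```

View pics/w1.png

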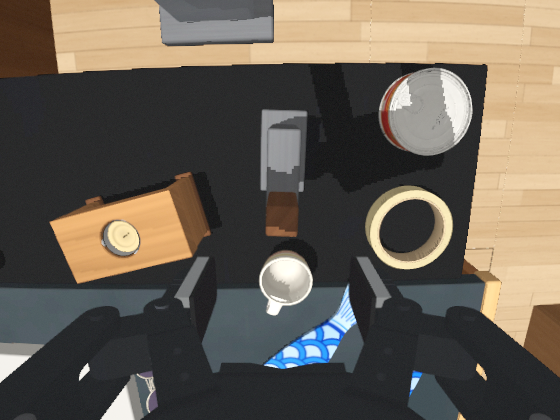

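The wrist view shows the grip at (282,215), centred between the fingers, and the foot at (283,150), turned by about -2.7°. Next I grasp it.

```bash
python3 -m handwheel '[{"tx":0,"ty":1,"tz":5,"roll":0.028},{"tx":0,"ty":0,"tz":12,"roll":0},{"tx":0,"ty":0,"tz":15,"roll":0},{"tx":0,"ty":0,"tz":15,"roll":0},{"tx":0,"ty":0,"tz":13,"roll":0},{"tx":0,"ty":0,"tz":10,"roll":0},{"tx":0,"ty":0,"tz":6,"roll":0},{"tx":0,"ty":0,"tz":0,"roll":0}]' 45
python3 -m handwheel '[{"tx":0,"ty":0,"tz":0,"roll":0},{"tx":0,"ty":0,"tz":0,"roll":0},{"tx":0,"ty":0,"tz":0,"roll":0},{"tx":0,"ty":0,"tz":0,"roll":0},{"tx":0,"ty":0,"tz":0,"roll":0},{"tx":0,"ty":0,"tz":0,"roll":0}]' 10 80
python3 d.py
```

```text
t: 2.53
tool_pos: [0.4679, 0.2042, 0.132]
tool_rot: [-0.072, -3.138, 0.002]
contact_force: [-0.8, 0.5, 0.2]
opening: 0.0449
grip_force: 0.0
t: 3.03
tool_pos: [0.4697, 0.2048, 0.1351]
tool_rot: [0.072, 3.139, 0.001]
contact_force: [1.0, 0.4, 2.2]
opening: 0.01
grip_force: 1.4
t 3.03 pos [469.7 204.8 135.1] yaw -2.62 F [1.  0.4 2.2] grip 1.4 open 10.0
```

```bash
python3 - <<'E'
from h import *
from d import show
show()
a,d=optics.get_image("wrist"); s,ds=optics.get_image("side")
show()
cv2.imwrite("pics/w2.png",np.vstack([a[:,:,::-1][60:420,140:430],cv2.resize(s[180:330,200:340,::-1],(290,311))]))
E
```

```text
t 3.03 pos [469.7 204.8 135.1] yaw -2.62 F [1.  0.4 2.2] grip 1.4 open 10.0
t 3.13 pos [469.7 204.8 135.1] yaw -2.62 F [-0.1  0.1  4. ] grip 1.9 open 10.1
```

View pics/w2.png

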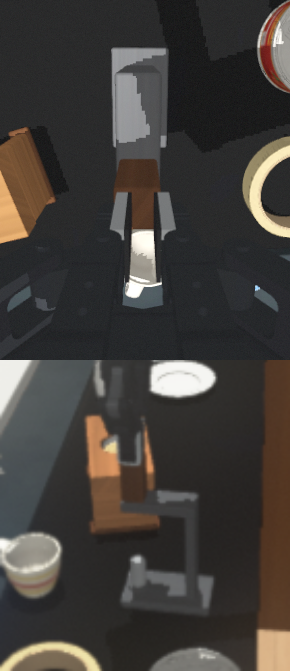

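The wrist crop shows the fingers at about (120–170, 190–240), apparently just past the grip, and the opening reads 10 mm, so the grip is not held. I'll measure where the iron is now.

```bash
python3 - <<'E'
from h import *
from d import show
T=tool()
for n in("wrist","side"):
    im,d=optics.get_image(n); P=cloud(n,d,T); z=P[...,2]; hsv=cv2.cvtColor(im,cv2.COLOR_RGB2HSV)
    base=(d>0)&(abs(P[...,1]-.2)<.06)&(abs(P[...,0]-.44)<.08)
    for lo,hi in((.128,.185),(.108,.128),(.004,.018)):
        mm=base&(z>lo)&(z<hi)
        if lo==.128: mm&=(hsv[...,1]>80)&(hsv[...,2]>20)
        k,lab,st,c=cv2.connectedComponentsWithStats(mm.astype(np.uint8))
        for i in np.argsort(-st[1:,4])[:2]+1:
            Q=P[lab==i]; r=cv2.minAreaRect(np.float32(Q[:,:2]*1000)); print(n,lo,len(Q),np.round(r[0],1),np.round(r[1],1),round(r[2],1),Q.min(0).round(3),Q.max(0).round(3))
    if n=="side":
        m=(d>0)&(abs(P[...,1]-.21)<.035)&(P[...,0]>.455)&(P[...,0]<.49)&(z>.12)
        for zz in np.arange(.125,.22,.01):
            q=P[m&(abs(z-zz)<.005)]; print(round(zz,3),len(q),q[:,:2].min(0).round(3),q[:,:2].max(0).round(3)) if len(q) else 0
show()
E
```

```text
wrist 0.128 2172 [469.  203.1] [21.9 21.9] 86.7 [0.458 0.193 0.128] [0.48  0.215 0.182]
wrist 0.108 4124 [440.3 204.7] [26.2 61.6] 87.1 [0.409 0.191 0.11 ] [0.472 0.219 0.128]
wrist 0.004 1833 [439.7 205.1] [50.4 89.1] 87.3 [0.394 0.178 0.007] [0.485 0.232 0.018]
side 0.128 221 [465.2 210.4] [28.5 16.4] 35.3 [0.458 0.195 0.128] [0.481 0.218 0.185]
side 0.108 395 [445.1 205.8] [28.2 71.2] 86.8 [0.409 0.191 0.108] [0.481 0.221 0.128]
side 0.004 644 [439.7 205.7] [52.8 91. ] 89.9 [0.394 0.179 0.004] [0.485 0.232 0.018]
0.125 76 [0.455 0.195] [0.481 0.218]
0.135 50 [0.458 0.201] [0.481 0.216]
0.145 60 [0.459 0.197] [0.481 0.218]
0.155 52 [0.458 0.198] [0.48  0.217]
0.165 55 [0.458 0.195] [0.479 0.217]
0.175 37 [0.459 0.199] [0.48  0.225]
0.185 63 [0.459 0.198] [0.482 0.226]
0.195 60 [0.458 0.198] [0.481 0.226]
0.205 35 [0.458 0.191] [0.48  0.226]
0.215 44 [0.455 0.177] [0.482 0.244]
t 3.23 pos [469.7 204.8 135.1] yaw -2.62 F [0.1 0.  4.6] grip 2.5 open 10.3
```

```bash
python3 - <<'E'
from h import *
T=tool(); im,d=optics.get_image("wrist"); P=cloud("wrist",d,T); L=(P-T[:3,3])@T[:3,:3]*1000
for (c,r) in [(262,255),(262,270),(262,290),(302,255),(302,270),(302,290),(275,230),(282,245),(282,260),(282,275),(282,300)]:
    print(c,r,im[r,c],L[r,c].round(1))
f=np.load("w1.npz"); d0=f["d"]; P=cloud("wrist",d0,f["T"]); L=(P-f["T"][:3,3])@f["T"][:3,:3]*1000
print("w1"); 
for (c,r) in [(205,258),(200,265),(195,290),(200,300),(365,265),(370,290)]: print(c,r,f["im"][r,c],L[r,c].round(1))
E
```

```text
262 255 [121 122 124] [ 10.9  -7.7 -43.4]
262 270 [120 121 122] [ 11.4  -6.8 -59. ]
262 290 [140 141 142] [ 10.4  -6.  -72.7]
302 255 [119 121 123] [ 10.4   9.7 -42.2]
302 270 [118 120 121] [ 10.4   8.8 -56.9]
302 290 [140 142 142] [ 10.2   8.  -72.5]
275 230 [74 51 37] [ 11.3  -2.7 -11.9]
282 245 [72 50 36] [ 11.3   1.  -32.8]
282 260 [84 58 40] [  4.9   1.  -35.4]
282 275 [89 58 40] [ -2.    1.  -36.7]
282 300 [255 254 241] [-113.8    1.   128. ]
w1
205 258 [121 123 123] [ 10.9 -31.7 -46.7]
200 265 [120 120 123] [ 10.6 -32.4 -53.1]
195 290 [34 33 33] [ 10.9 -29.3 -73.9]
200 300 [34 33 36] [  4.8 -28.8 -70.3]
365 265 [120 121 123] [ 10.4  34.8 -52.7]
370 290 [32 35 33] [ 10.7  31.6 -73.5]
```

```bash
python3 - <<'E'
from h import *
im,d=optics.get_image("side"); P=cloud("side",d)*1000
E=np.linalg.inv(ext("side")); p=optics.camera_params("side"); q=E[:3,:3]@[.47,.205,.135]+E[:3,3]; print(p["mtx"]@(q/q[2]))
for c in(258,262,266):
  for r in range(150,262,8): print(c,r,im[r,c],P[r,c].round(0))
E
```

```text
[264.01098508 241.23965281   1.        ]
258 150 [55 55 54] [466. 241. 343.]
258 158 [55 55 54] [466. 243. 330.]
258 166 [56 57 55] [467. 242. 315.]
258 174 [56 56 56] [467. 244. 302.]
258 182 [57 57 56] [468. 243. 286.]
258 190 [72 73 72] [468. 250. 275.]
258 198 [58 57 56] [466. 263. 266.]
258 206 [53 52 51] [466. 265. 252.]
258 214 [52 51 51] [471. 243. 222.]
258 222 [55 53 53] [476. 223. 192.]
258 230 [95 81 71] [479. 215. 168.]
258 238 [78 57 43] [480. 215. 149.]
258 246 [92 66 48] [503. 103.  46.]
258 254 [113  79  55] [503. 107.  25.]
262 150 [53 53 52] [459. 240. 343.]
262 158 [54 54 53] [460. 242. 330.]
262 166 [55 53 53] [461. 240. 315.]
262 174 [55 55 54] [461. 241. 300.]
262 182 [54 54 53] [462. 242. 285.]
262 190 [53 52 52] [462. 244. 271.]
262 198 [53 52 50] [465. 229. 247.]
262 206 [49 47 46] [460. 262. 250.]
262 214 [49 48 46] [463. 249. 226.]
262 222 [50 47 47] [469. 223. 192.]
262 230 [100  97  95] [470. 219. 171.]
262 238 [68 50 40] [472. 212. 148.]
262 246 [66 47 36] [473. 214. 130.]
262 254 [112  79  56] [495. 102.  22.]
266 150 [51 51 51] [453. 241. 344.]
266 158 [51 51 52] [453. 240. 329.]
266 166 [53 52 52] [454. 241. 315.]
266 174 [52 52 50] [455. 240. 300.]
266 182 [55 55 54] [458. 224. 277.]
266 190 [54 53 52] [458. 227. 262.]
266 198 [52 51 50] [460. 216. 240.]
266 206 [52 49 50] [459. 225. 228.]
266 214 [57 56 55] [458. 237. 219.]
266 222 [113 115 115] [462. 217. 188.]
266 230 [110 110 108] [463. 216. 170.]
266 238 [68 49 39] [464. 215. 150.]
266 246 [67 48 37] [465. 215. 131.]
266 254 [99 73 55] [485. 103.  23.]
```

The visible fingertips end about 36 mm behind the reported TCP, so they closed on top of the grip. I'll open, go 36 mm lower while watching the force, and close again.

```bash
python3 -c "
from station import ctrl; print(ctrl.grasp_offset)"
python3 -m handwheel '[{"tx":0,"ty":-1,"tz":-4,"roll":0},{"tx":0,"ty":0,"tz":0,"roll":0},{"tx":0,"ty":0,"tz":0,"roll":0},{"tx":0,"ty":0,"tz":6,"roll":0},{"tx":0,"ty":0,"tz":8,"roll":0},{"tx":0,"ty":0,"tz":8,"roll":0},{"tx":0,"ty":0,"tz":8,"roll":0},{"tx":0,"ty":0,"tz":4,"roll":0},{"tx":0,"ty":0,"tz":0,"roll":0}]' 45 80
python3 -m handwheel '[{"tx":0,"ty":0,"tz":0,"roll":0},{"tx":0,"ty":0,"tz":0,"roll":0},{"tx":0,"ty":0,"tz":0,"roll":0},{"tx":0,"ty":0,"tz":0,"roll":0},{"tx":0,"ty":0,"tz":0,"roll":0}]' 10 80
python3 d.py
```

```text
0.0187
t: 4.08
tool_pos: [0.4677, 0.2033, 0.1019]
tool_rot: [-0.072, -3.137, 0.002]
contact_force: [-0.5, 0.2, 0.0]
opening: 0.0449
grip_force: 0.0
t: 4.5
tool_pos: [0.4695, 0.2035, 0.1046]
tool_rot: [0.072, 3.139, -0.0]
contact_force: [1.1, -0.4, -0.5]
opening: 0.021
grip_force: 79.2
t 4.50 pos [469.5 203.5 104.6] yaw -2.62 F [ 1.1 -0.4 -0.5] grip 79.2 open 21.0
```

Gripped now: 21 mm opening, 79 N. Next I refine the bench pose from the saved wrist cloud and work out the approach.

```bash
python3 - <<'E'
from h import *
f=np.load("w1.npz"); P=cloud("wrist",f["d"],f["T"]); z=P[...,2]
m=((f["d"]>0)&(z>.072)&(z<.084)&(P[...,1]<.13)).astype(np.uint8)
k,lab,st,c=cv2.connectedComponentsWithStats(m); i=1+np.argmax(st[1:,4]); Q=P[lab==i]; print(len(Q),cv2.minAreaRect(np.float32(Q[:,:2]*1000)),Q[:,2].mean())
b=np.radians(13.5); u=np.array([np.cos(b),np.sin(b)]); c=np.array([515,41.])
print("pre",c-110*u, c-70*u)
E
python3 d.py 408 15 112 13.5; python3 d.py 447 25 112 13.5
```

```text
7549 ((514.9396362304688, 40.66401672363281), (71.00001525878906, 132.47518920898438), 13.093483924865723) 0.0778842723859817
pre [408.03930876  15.32100998] [446.93410557  24.65882453]
t 4.50 pos [469.5 203.5 104.6] yaw -2.62 F [ 1.1 -0.4 -0.5] grip 79.2 open 21.0
tool shift mm [  52.8 -191.1   -7.5] then roll -0.281
t 4.50 pos [469.5 203.5 104.6] yaw -2.62 F [ 1.1 -0.4 -0.5] grip 79.2 open 21.0
tool shift mm [  14.3 -179.4   -7.4] then roll -0.281
```

```bash
python3 -m handwheel '[{"tx":0,"ty":0,"tz":-4,"roll":0},{"tx":8,"ty":0,"tz":-4,"roll":0},{"tx":16,"ty":0,"tz":0,"roll":0},{"tx":16,"ty":-4,"tz":0,"roll":0},{"tx":10,"ty":-16,"tz":0,"roll":0},{"tx":3,"ty":-26,"tz":0,"roll":0},{"tx":0,"ty":-28,"tz":0,"roll":0},{"tx":0,"ty":-28,"tz":0,"roll":0},{"tx":0,"ty":-28,"tz":0,"roll":0},{"tx":0,"ty":-28,"tz":0,"roll":0},{"tx":0,"ty":-20,"tz":0,"roll":0},{"tx":0,"ty":-12,"tz":0,"roll":0}]'
python3 -m handwheel '[{"tx":0,"ty":-1,"tz":0,"roll":-0.05},{"tx":0,"ty":0,"tz":0,"roll":-0.09},{"tx":0,"ty":0,"tz":0,"roll":-0.09},{"tx":0,"ty":0,"tz":0,"roll":-0.05},{"tx":0,"ty":0,"tz":0,"roll":0},{"tx":0,"ty":0,"tz":0,"roll":0}]'
python3 - <<'E'
from h import *
from d import show
for n in("top","side"):
    im,d=optics.get_image(n); P=cloud(n,d); z=P[...,2]
    B=(d>0)&(P[...,0]>.31)&(P[...,0]<.475)&(abs(P[...,1]-.015)<.08)
    for lo,hi in((.002,.024),(.118,.14)):
        k,lab,st,c=cv2.connectedComponentsWithStats((B&(z>lo)&(z<hi)).astype(np.uint8))
        i=1+np.argmax(st[1:,4]); Q=P[lab==i]; r=cv2.minAreaRect(np.float32(Q[:,:2]*1000)); print(n,len(Q),np.round(r[0],1),np.round(r[1],1),round(r[2],1),Q[:,2].min().round(4),np.median(Q[:,2]).round(4),Q[:,2].max().round(4))
    np.savez(n+"1.npz",im=im,d=d)
show(515,40.8,112,13.3)
E
```

```text
t: 5.5
tool_pos: [0.4062, 0.0148, 0.1117]
tool_rot: [-0.075, -3.14, 0.0]
contact_force: [-0.5, 0.6, -3.7]
opening: 0.021
grip_force: 79.1
t: 6.0
tool_pos: [0.4066, 0.0156, 0.1117]
tool_rot: [0.365, -3.12, -0.001]
contact_force: [-1.0, -0.3, -3.4]
opening: 0.0209
grip_force: 79.1
top 155 [347.9   5.1] [52.3 38.2] 85.9 0.0021 0.0171 0.0215
top 93 [359.5   5.3] [22.2 25.5] 14.0 0.1284 0.1318 0.1372
side 455 [378.3  10.2] [91.3 54.5] 12.3 0.0063 0.0163 0.0237
side 272 [384.   12.3] [72.7 29.9] 15.0 0.1185 0.1307 0.1397
t 6.10 pos [406.9  15.5 111.9] yaw 13.37 F [ 1.7  0.3 -4.4] grip 79.1 open 20.7
tool shift mm [-1.11e+02 -4.00e-01 -1.00e-01] then roll 0.001
```

```bash
python3 -m handwheel '[{"tx":-6,"ty":0,"tz":0,"roll":0},{"tx":-11,"ty":0,"tz":0,"roll":0},{"tx":-11,"ty":0,"tz":0,"roll":0},{"tx":-11,"ty":0,"tz":0,"roll":0},{"tx":-11,"ty":0,"tz":0,"roll":0},{"tx":-11,"ty":0,"tz":0,"roll":0},{"tx":-11,"ty":0,"tz":0,"roll":0},{"tx":-11,"ty":0,"tz":0,"roll":0},{"tx":-11,"ty":0,"tz":0,"roll":0},{"tx":-11,"ty":0,"tz":0,"roll":0},{"tx":-6,"ty":0,"tz":0,"roll":0},{"tx":0,"ty":0,"tz":0,"roll":0}]'
python3 - <<'E'
from h import *
from d import show
for n in("top","side"):
  for tag in ("0","1","2"):
    if tag=="2":
        im,d=optics.get_image(n)
    else:
        f=np.load(n+tag+".npz"); im,d=f["im"],f["d"]
    P=cloud(n,d); z=P[...,2]
    def rep(nm,B):
        k,lab,st,c=cv2.connectedComponentsWithStats(B.astype(np.uint8)); i=1+np.argmax(st[1:,4]); Q=P[lab==i]
        r=cv2.minAreaRect(np.float32(Q[:,:2]*1000)); print(n,tag,nm,len(Q),np.round(r[0],1),np.round(r[1],1),round(r[2],1),np.median(Q[:,2]).round(4))
    rep("plank",(d>0)&(z>.07)&(z<.086)&(abs(P[...,0]-.515)<.06)&(abs(P[...,1]-.04)<.085))
    if tag=="2": rep("foot",(d>0)&(z>.004)&(z<.026)&(P[...,0]>.38)&(P[...,0]<.53)&(abs(P[...,1]-.03)<.06)); rep("arm",(d>0)&(z>.118)&(z<.142)&(P[...,0]>.38)&(P[...,0]<.53)&(abs(P[...,1]-.03)<.06))
show(515,40.8,112,13.3)
E
```

```text
t: 7.1
tool_pos: [0.5164, 0.0413, 0.1121]
tool_rot: [-0.367, 3.12, 0.0]
contact_force: [0.9, 0.2, -3.0]
opening: 0.0208
grip_force: 79.2
top 0 plank 1335 [515.   40.9] [ 70.8 130.3] 13.5 0.0781
top 1 plank 962 [514.9  40.8] [ 71.  130.1] 13.6 0.0782
top 2 plank 353 [495.7  77.8] [50.2 48.9] 13.7 0.0783
top 2 foot 18 [473.7  52.5] [14.5  7.4] 13.7 0.018
top 2 arm 228 [482.1  33.8] [48.4 25.9] 13.3 0.1326
side 0 plank 700 [515.   41.4] [ 70.1 135.6] 13.3 0.0772
side 1 plank 872 [514.8  42.1] [ 70.  134.7] 13.3 0.0772
side 2 plank 839 [514.7  42.5] [ 70.1 134.1] 13.3 0.0772
side 2 foot 167 [459.4  31. ] [33.6 49.5] 14.3 0.0165
side 2 arm 280 [492.6  38.9] [71.8 29.4] 14.5 0.1309
t 7.20 pos [515.   41.1 111.8] yaw 13.42 F [ 0.5 -0.1 -4.2] grip 79.2 open 20.7
tool shift mm [ 0.1 -0.3 -0.2] then roll 0.002
```

```bash
python3 -m handwheel '[{"tx":0,"ty":0,"tz":-2,"roll":0},{"tx":0,"ty":0,"tz":-2,"roll":0},{"tx":0,"ty":0,"tz":0,"roll":0}]'
python3 -m handwheel '[{"tx":0,"ty":0,"tz":-1.5,"roll":0},{"tx":0,"ty":0,"tz":-1.5,"roll":0},{"tx":0,"ty":0,"tz":0,"roll":0},{"tx":0,"ty":0,"tz":0,"roll":0}]'
```

```text
t: 7.45
tool_pos: [0.5152, 0.0409, 0.1167]
tool_rot: [-0.367, 3.119, -0.0]
contact_force: [0.3, -0.4, -4.4]
opening: 0.0208
grip_force: 79.2
t: 7.78
tool_pos: [0.5149, 0.041, 0.1185]
tool_rot: [0.367, -3.12, 0.0]
contact_force: [0.8, -0.8, -8.5]
opening: 0.0207
grip_force: 78.6
```

```bash
q(){ grep -E "tool_pos|contact"; }
python3 -m handwheel '[{"tx":0,"ty":0,"tz":4,"roll":0},{"tx":5,"ty":0,"tz":0,"roll":0},{"tx":0,"ty":0,"tz":-2,"roll":0},{"tx":0,"ty":0,"tz":-2,"roll":0},{"tx":0,"ty":0,"tz":0,"roll":0},{"tx":0,"ty":0,"tz":0,"roll":0}]'|q
python3 -m handwheel '[{"tx":0,"ty":0,"tz":4,"roll":0},{"tx":-1.5,"ty":3.5,"tz":0,"roll":0},{"tx":0,"ty":0,"tz":-2,"roll":0},{"tx":0,"ty":0,"tz":-2,"roll":0},{"tx":0,"ty":0,"tz":0,"roll":0},{"tx":0,"ty":0,"tz":0,"roll":0}]'|q
python3 -m handwheel '[{"tx":0,"ty":0,"tz":4,"roll":0},{"tx":-3.5,"ty":1.5,"tz":0,"roll":0},{"tx":0,"ty":0,"tz":-2,"roll":0},{"tx":0,"ty":0,"tz":-2,"roll":0},{"tx":0,"ty":0,"tz":0,"roll":0},{"tx":0,"ty":0,"tz":0,"roll":0}]'|q
python3 -m handwheel '[{"tx":0,"ty":0,"tz":4,"roll":0},{"tx":-3.5,"ty":-1.5,"tz":0,"roll":0},{"tx":0,"ty":0,"tz":-2,"roll":0},{"tx":0,"ty":0,"tz":-2,"roll":0},{"tx":0,"ty":0,"tz":0,"roll":0},{"tx":0,"ty":0,"tz":0,"roll":0}]'|q
python3 -m handwheel '[{"tx":0,"ty":0,"tz":4,"roll":0},{"tx":-1.5,"ty":-3.5,"tz":0,"roll":0},{"tx":0,"ty":0,"tz":-2,"roll":0},{"tx":0,"ty":0,"tz":-2,"roll":0},{"tx":0,"ty":0,"tz":0,"roll":0},{"tx":0,"ty":0,"tz":0,"roll":0}]'|q
python3 -m handwheel '[{"tx":0,"ty":0,"tz":4,"roll":0},{"tx":1.5,"ty":-3.5,"tz":0,"roll":0},{"tx":0,"ty":0,"tz":-2,"roll":0},{"tx":0,"ty":0,"tz":-2,"roll":0},{"tx":0,"ty":0,"tz":0,"roll":0},{"tx":0,"ty":0,"tz":0,"roll":0}]'|q
python3 -m handwheel '[{"tx":0,"ty":0,"tz":4,"roll":0},{"tx":3.5,"ty":-1.5,"tz":0,"roll":0},{"tx":0,"ty":0,"tz":-2,"roll":0},{"tx":0,"ty":0,"tz":-2,"roll":0},{"tx":0,"ty":0,"tz":0,"roll":0},{"tx":0,"ty":0,"tz":0,"roll":0}]'|q
python3 -m handwheel '[{"tx":0,"ty":0,"tz":4,"roll":0},{"tx":3.5,"ty":1.5,"tz":0,"roll":0},{"tx":0,"ty":0,"tz":-2,"roll":0},{"tx":0,"ty":0,"tz":-2,"roll":0},{"tx":0,"ty":0,"tz":0,"roll":0},{"tx":0,"ty":0,"tz":0,"roll":0}]'|q
```

```text
tool_pos: [0.5095, 0.0399, 0.1184]
contact_force: [-1.2, -0.1, -8.0]
tool_pos: [0.5111, 0.044, 0.1187]
contact_force: [1.3, 1.5, -10.4]
tool_pos: [0.5141, 0.0458, 0.1187]
contact_force: [2.0, 0.7, -9.8]
tool_pos: [0.5179, 0.045, 0.1187]
contact_force: [1.7, 0.2, -9.4]
tool_pos: [0.5199, 0.0419, 0.1186]
contact_force: [2.4, -1.0, -9.5]
tool_pos: [0.5191, 0.0383, 0.1186]
contact_force: [1.0, -1.6, -8.8]
tool_pos: [0.516, 0.0362, 0.1186]
contact_force: [0.5, -0.4, -9.2]
tool_pos: [0.5129, 0.0368, 0.1198]
contact_force: [-1.1, -0.2, -3.9]
```

The eighth probe, at tool offset (3.5, -3.5), shows no contact force, so the pin is in the hole. I'll push up gently.

```bash
q(){ grep -E "tool_pos|contact|^t:"; }
python3 -m handwheel '[{"tx":0,"ty":0,"tz":-1,"roll":0},{"tx":0,"ty":0,"tz":-1,"roll":0},{"tx":0,"ty":0,"tz":-1,"roll":0},{"tx":0,"ty":0,"tz":0,"roll":0}]'|q
python3 -m handwheel '[{"tx":0,"ty":0,"tz":-1,"roll":0},{"tx":0,"ty":0,"tz":-1,"roll":0},{"tx":0,"ty":0,"tz":-1,"roll":0},{"tx":0,"ty":0,"tz":0,"roll":0}]'|q
```

```text
t: 12.12
tool_pos: [0.5126, 0.0368, 0.1218]
contact_force: [0.5, -0.7, -7.4]
t: 12.45
tool_pos: [0.5122, 0.0368, 0.1244]
contact_force: [0.6, -1.1, -11.7]
```

```bash
q(){ grep -E "tool_pos|contact|^t:"; }
python3 -m handwheel '[{"tx":0,"ty":0,"tz":-1,"roll":0},{"tx":0,"ty":0,"tz":-1,"roll":0},{"tx":0,"ty":0,"tz":-1,"roll":0},{"tx":0,"ty":0,"tz":0,"roll":0}]'|q
python3 -m handwheel '[{"tx":0,"ty":0,"tz":-1,"roll":0},{"tx":0,"ty":0,"tz":-1,"roll":0},{"tx":0,"ty":0,"tz":-1,"roll":0},{"tx":0,"ty":0,"tz":-1,"roll":0},{"tx":0,"ty":0,"tz":0,"roll":0}]'|q
python3 - <<'E'
from h import *
im,d=optics.get_image("side"); P=cloud("side",d); m=(d>0)&(abs(P[...,0]-.515)<.014)&(abs(P[...,1]-.041)<.014)&(P[...,2]<.1); print(m.sum(),np.percentile(P[m][:,2],[5,50,95]))
E
```

```text
t: 12.78
tool_pos: [0.5123, 0.0369, 0.128]
contact_force: [0.2, 0.1, -11.0]
t: 13.2
tool_pos: [0.5127, 0.0368, 0.1324]
contact_force: [-0.3, 0.7, -10.5]
62 [0.0738221  0.07669792 0.08276103]
```

```bash
q(){ grep -E "tool_pos|contact|^t:"; }
python3 -m handwheel '[{"tx":0,"ty":0,"tz":-1,"roll":0},{"tx":0,"ty":0,"tz":-1,"roll":0},{"tx":0,"ty":0,"tz":-1,"roll":0},{"tx":0,"ty":0,"tz":-1,"roll":0},{"tx":0,"ty":0,"tz":-1,"roll":0},{"tx":0,"ty":0,"tz":-1,"roll":0},{"tx":0,"ty":0,"tz":0,"roll":0}]'|q
python3 -m handwheel '[{"tx":0,"ty":0,"tz":-0.5,"roll":0},{"tx":0,"ty":0,"tz":-0.5,"roll":0},{"tx":0,"ty":0,"tz":-0.5,"roll":0},{"tx":0,"ty":0,"tz":-0.5,"roll":0},{"tx":0,"ty":0,"tz":0,"roll":0},{"tx":0,"ty":0,"tz":0,"roll":0}]'|q
```

```text
t: 13.83
tool_pos: [0.5132, 0.0368, 0.1396]
contact_force: [-3.3, -0.6, -5.1]
t: 14.33
tool_pos: [0.5129, 0.0368, 0.1403]
contact_force: [-0.7, -0.4, -5.0]
```

```bash
python3 - <<'E'
from h import *
for n in("side","wrist"):
    T=tool(); im,d=optics.get_image(n); P=cloud(n,d,T); z=P[...,2]
    m=(d>0)&(abs(P[...,0]-.515)<.03)&(abs(P[...,1]-.041)<.03)&(z<.11)&(z>.082); Q=P[m]; print(n,m.sum(),np.percentile(Q[:,2],[5,50,95]).round(4),cv2.minAreaRect(np.float32(Q[:,:2]*1000)))
    if n=="side": cv2.imwrite("pics/s3.png",cv2.resize(im[200:300,210:330,::-1],None,fx=5,fy=5,interpolation=cv2.INTER_CUBIC))
E
```

```text
side 170 [0.0839 0.0878 0.0941] ((514.6156616210938, 39.94034957885742), (35.996238708496094, 40.545738220214844), 8.667162895202637)
wrist 70 [0.0852 0.0917 0.096 ] ((508.8684997558594, 56.94491958618164), (17.194080352783203, 2.1670193672180176), 14.561811447143555)
```

View pics/s3.png

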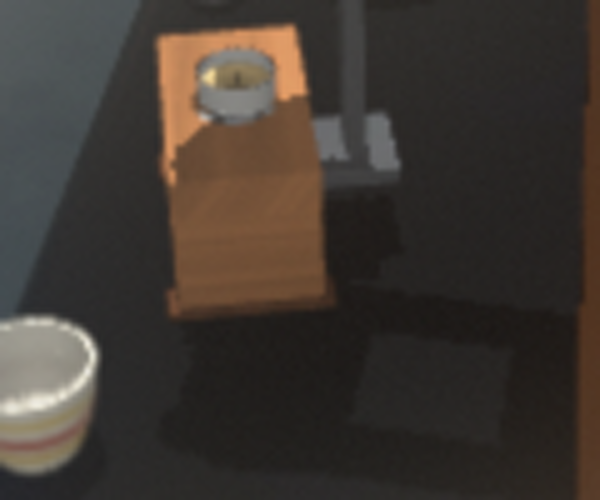

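The candle stands fully out on the plank, at about (237,85) in the crop. Next: lower the iron, withdraw it and carry it to the left.

```bash
q(){ grep -E "tool_pos|contact|^t:"; }
python3 -m handwheel '[{"tx":0,"ty":0,"tz":2,"roll":0},{"tx":0,"ty":0,"tz":4,"roll":0},{"tx":0,"ty":0,"tz":5,"roll":0},{"tx":0,"ty":0,"tz":5,"roll":0},{"tx":0,"ty":0,"tz":5,"roll":0},{"tx":0,"ty":0,"tz":5,"roll":0},{"tx":0,"ty":0,"tz":3,"roll":0},{"tx":0,"ty":0,"tz":0,"roll":0}]'|q
python3 -m handwheel '[{"tx":3,"ty":0,"tz":0,"roll":0},{"tx":8,"ty":0,"tz":0,"roll":0},{"tx":12,"ty":0,"tz":0,"roll":0},{"tx":12,"ty":0,"tz":0,"roll":0},{"tx":12,"ty":0,"tz":0,"roll":0},{"tx":12,"ty":0,"tz":0,"roll":0},{"tx":12,"ty":0,"tz":0,"roll":0},{"tx":12,"ty":0,"tz":0,"roll":0},{"tx":12,"ty":0,"tz":0,"roll":0},{"tx":10,"ty":5,"tz":0,"roll":0},{"tx":4,"ty":12,"tz":0,"roll":0},{"tx":0,"ty":14,"tz":0,"roll":0}]'|q
python3 -m handwheel '[{"tx":-2,"ty":20,"tz":0,"roll":0},{"tx":-4,"ty":20,"tz":0,"roll":0},{"tx":-6,"ty":20,"tz":0,"roll":0},{"tx":-10,"ty":20,"tz":0,"roll":0},{"tx":-12,"ty":20,"tz":0,"roll":0},{"tx":-12,"ty":18,"tz":0,"roll":0},{"tx":-12,"ty":16,"tz":0,"roll":0},{"tx":-10,"ty":12,"tz":0,"roll":0},{"tx":-7,"ty":6,"tz":0,"roll":0},{"tx":0,"ty":0,"tz":0,"roll":0}]'|q
python3 d.py 440 205 104.5 13.4
```

```text
t: 15.1
tool_pos: [0.5122, 0.0368, 0.1099]
contact_force: [-0.6, 0.4, -4.1]
t: 16.1
tool_pos: [0.3987, 0.0418, 0.1113]
contact_force: [-0.2, 0.0, -3.6]
t: 16.93
tool_pos: [0.4377, 0.2084, 0.1116]
contact_force: [-0.9, 0.2, -4.9]
t 16.93 pos [437.7 208.4 111.6] yaw 13.53 F [-0.9  0.2 -4.9] grip 79.7 open 20.6
tool shift mm [-1.5 -3.9  7.1] then roll 0.002
```

```bash
q(){ grep -E "tool_pos|contact|^t:|opening"; }
python3 -m handwheel '[{"tx":0,"ty":0,"tz":2,"roll":0},{"tx":0,"ty":0,"tz":2,"roll":0},{"tx":0,"ty":0,"tz":1.5,"roll":0},{"tx":0,"ty":0,"tz":0,"roll":0},{"tx":0,"ty":0,"tz":0,"roll":0}]'|q
python3 -m handwheel '[{"tx":0,"ty":0,"tz":0.8,"roll":0},{"tx":0,"ty":0,"tz":0.7,"roll":0},{"tx":0,"ty":0,"tz":0,"roll":0},{"tx":0,"ty":0,"tz":0,"roll":0}]'|q
```

```text
t: 17.35
tool_pos: [0.4368, 0.2063, 0.1053]
contact_force: [-0.8, 1.1, -4.6]
opening: 0.021
t: 17.68
tool_pos: [0.4375, 0.2068, 0.1045]
contact_force: [-0.1, -0.7, -2.2]
opening: 0.0207
```

Contact with the counter has begun, since part of the weight is off the wrist. I'll lower a touch more, release and rise.

```bash
q(){ grep -E "tool_pos|contact|^t:|opening"; }
python3 -m handwheel '[{"tx":0,"ty":0,"tz":0.7,"roll":0},{"tx":0,"ty":0,"tz":0,"roll":0},{"tx":0,"ty":0,"tz":0,"roll":0}]'|q
python3 -m handwheel '[{"tx":0,"ty":0,"tz":0,"roll":0},{"tx":0,"ty":0,"tz":0,"roll":0},{"tx":0,"ty":0,"tz":0,"roll":0},{"tx":0,"ty":0,"tz":0,"roll":0}]' 50|q
python3 -m handwheel '[{"tx":0,"ty":0,"tz":-5,"roll":0},{"tx":0,"ty":0,"tz":-12,"roll":0},{"tx":0,"ty":0,"tz":-20,"roll":0},{"tx":0,"ty":0,"tz":-20,"roll":0},{"tx":0,"ty":0,"tz":-20,"roll":0},{"tx":0,"ty":0,"tz":-14,"roll":0},{"tx":0,"ty":0,"tz":-6,"roll":0},{"tx":0,"ty":0,"tz":0,"roll":0}]' 60|q
python3 - <<'E'
from h import *
from d import show
T=tool(); im,d=optics.get_image("wrist"); P=cloud("wrist",d,T); z=P[...,2]; np.savez("w3.npz",im=im,d=d,T=T)
def rep(nm,B):
    k,lab,st,c=cv2.connectedComponentsWithStats(B.astype(np.uint8)); i=1+np.argmax(st[1:,4]); Q=P[lab==i]
    r=cv2.minAreaRect(np.float32(Q[:,:2]*1000)); print(nm,len(Q),np.round(r[0],1),np.round(r[1],1),round(r[2],1),np.percentile(Q[:,2],[2,50,98]).round(4),c[i].round())
B=(d>0)&(abs(P[...,0]-.42)<.08)&(abs(P[...,1]-.2)<.06)
rep("grip",B&(z>.155)&(z<.18)); rep("foot",B&(z>.004)&(z<.018))
B=(d>0)&(abs(P[...,0]-.515)<.05)&(abs(P[...,1]-.041)<.05); rep("candle",B&(z>.083)&(z<.11)); rep("candletop",B&(z>.089)&(z<.11))
show(515,41,205,13.4)
f=np.load("side0.npz"); P=cloud("side",f["d"]); f=np.load("top0.npz"); P=cloud("top",f["d"]); hs=cv2.cvtColor(f["im"],cv2.COLOR_RGB2HSV); z=P[...,2]
m=(hs[...,2]>130)&(abs(P[...,0]-.475)<.07)&(abs(P[...,1]+.235)<.062); k,lab,st,c=cv2.connectedComponentsWithStats(m.astype(np.uint8)); i=1+np.argmax(st[1:,4]); pts=np.argwhere(lab==i)[:,::-1]
(cx,cy),r=cv2.minEnclosingCircle(np.float32(onplane("top",pts,.013)[:,:2]*1000)); print("saucer",cx,cy,r)
rad=np.hypot(P[...,0]*1000-cx,P[...,1]*1000-cy)
for a in range(0,60,5): q=z[(rad>=a)&(rad<a+5)]; print(a,np.median(q).round(4),end="; ")
E
```

```text
t: 17.93
tool_pos: [0.4377, 0.2069, 0.1045]
contact_force: [-1.8, -1.3, 4.2]
opening: 0.021
t: 18.27
tool_pos: [0.4371, 0.207, 0.1033]
contact_force: [-0.5, 0.6, 0.1]
opening: 0.0502
t: 18.93
tool_pos: [0.4385, 0.2073, 0.2034]
contact_force: [-0.3, 0.0, -0.8]
opening: 0.0603
grip 1187 [438.2 207.5] [22.  21.8] 13.3 [0.1572 0.1702 0.1716] [281. 219.]
foot 1461 [409.2 200.9] [89.2 50.4] 13.5 [0.0082 0.0102 0.012 ] [282. 136.]
candle 1222 [514.1  40.5] [37.4 38.9] 54.2 [0.0831 0.0853 0.0928] [ 90. 230.]
candletop 134 [521.7  37.4] [37.8 22.2] 66.2 [0.0891 0.0911 0.0933] [ 79. 238.]
t 18.98 pos [437.7 207.1 201.6] yaw 13.42 F [-0.4 -0.9 -1.1] grip 0.0 open 59.8
tool shift mm [ -36.7 -179.5   -3.4] then roll 0.0
saucer 473.62017822265625 -239.52276611328125 55.66057205200195
0 0.0054; 5 0.0048; 10 0.005; 15 0.0047; 20 0.0053; 25 0.005; 30 0.0079; 35 0.0102; 40 0.0112; 45 0.0126; 50 0.0128; 55 0.0002;
```

```bash
python3 - <<'E'
from h import *
for n in("w1","w3"):
    f=np.load(n+".npz"); d,T=f["d"],f["T"]; P=cloud("wrist",d,T); L=(P-T[:3,3])@T[:3,:3]*1000
    m=(d>0)&(abs(L[...,0])<14)&(abs(L[...,1])<60)&(L[...,2]<-15)&(L[...,2]>-120)&(abs(L[...,1])>22); Q=L[m]
    for s in(-1,1):
        q=Q[Q[:,1]*s>0]
        for zz in range(-85,-25,5):
            k=q[abs(q[:,2]-zz)<2.5]
            if len(k)>3: print(n,s,zz,len(k),abs(k[:,1]).min().round(1),abs(k[:,1]).max().round(1))
E
```

```text
w1 -1 -85 558 29.6 59.4
w1 -1 -80 355 28.7 48.4
w1 -1 -75 360 28.5 36.0
w1 -1 -70 379 28.6 42.7
w1 -1 -65 349 28.5 43.1
w1 -1 -60 314 28.6 43.0
w1 -1 -55 299 28.8 42.7
w1 -1 -50 249 28.9 42.9
w1 -1 -45 175 28.8 40.5
w1 -1 -40 34 28.9 29.5
w1 1 -85 547 31.1 59.0
w1 1 -80 334 30.4 50.1
w1 1 -75 335 30.5 37.3
w1 1 -70 388 30.5 44.6
w1 1 -65 371 30.4 44.4
w1 1 -60 314 30.4 44.3
w1 1 -55 308 30.4 45.0
w1 1 -50 253 30.5 44.5
w1 1 -45 165 30.4 37.3
w1 1 -40 30 30.7 30.9
w3 -1 -85 542 29.5 58.9
w3 -1 -80 359 28.7 47.9
w3 -1 -75 370 28.6 41.9
w3 -1 -70 366 28.6 42.6
w3 -1 -65 365 28.6 42.8
w3 -1 -60 304 28.6 42.8
w3 -1 -55 299 28.8 42.7
w3 -1 -50 258 28.9 42.5
w3 -1 -45 161 28.8 40.6
w3 -1 -40 35 28.9 29.6
w3 1 -85 543 31.4 59.9
w3 1 -80 334 30.5 48.7
w3 1 -75 336 30.5 37.5
w3 1 -70 394 30.6 44.7
w3 1 -65 366 30.5 44.6
w3 1 -60 308 30.6 44.2
w3 1 -55 305 30.5 44.6
w3 1 -50 257 30.4 44.7
w3 1 -45 159 30.4 40.5
w3 1 -40 39 30.6 31.0
```

```bash
python3 -m handwheel '[{"tx":-4,"ty":-15,"tz":-1,"roll":0},{"tx":-7,"ty":-25,"tz":-2,"roll":0},{"tx":-7,"ty":-30,"tz":0,"roll":0},{"tx":-7,"ty":-30,"tz":0,"roll":0},{"tx":-6,"ty":-30,"tz":0,"roll":0},{"tx":-4,"ty":-26,"tz":0,"roll":0},{"tx":-2,"ty":-16,"tz":0,"roll":0},{"tx":0,"ty":-8,"tz":0,"roll":0},{"tx":0,"ty":0,"tz":0,"roll":0}]' 60 30
python3 - <<'E'
from h import *
from d import show
T=tool(); im,d=optics.get_image("wrist"); P=cloud("wrist",d,T); z=P[...,2]
m=(d>0)&(abs(P[...,0]-.515)<.035)&(abs(P[...,1]-.041)<.03)&(z>.082)&(z<.11)
k,lab,st,c=cv2.connectedComponentsWithStats(m.astype(np.uint8)); i=1+np.argmax(st[1:,4]); Q=P[lab==i]
print(len(Q),cv2.minEnclosingCircle(np.float32(Q[:,:2]*1000)),np.percentile(Q[:,2],[2,50,98]).round(4))
show(514.2,40.7,124,13.4)
cv2.imwrite("pics/w4.png",im[:,:,::-1])
E
```

```text
t: 19.73
tool_pos: [0.5144, 0.0392, 0.202]
tool_rot: [0.363, -3.118, -0.001]
contact_force: [-0.2, -0.1, -0.6]
opening: 0.06
grip_force: 0.0
1480 ((514.1942138671875, 40.65934371948242), 19.204954147338867) [0.0825 0.085  0.0926]
t 19.78 pos [514.2  40.3 202.2] yaw 13.36 F [-0.2  0.2 -0.4] grip 0.0 open 59.9
tool shift mm [-0.2  0.3 78.2] then roll -0.001
```

View pics/w4.png

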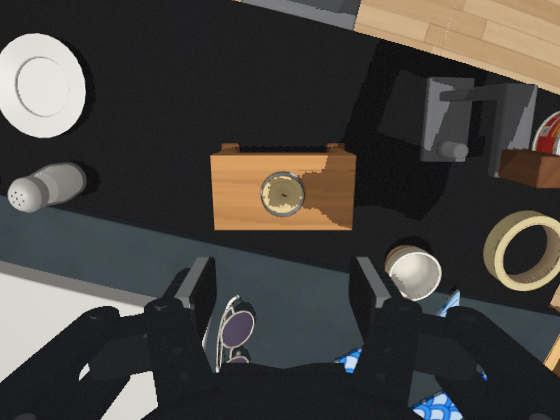

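The candle is centred between the fingers at (283,193); the iron stands at right and the saucer at left (43,85). I descend to tip height of about 84 mm, which is TCP 47 mm, and grip lightly.

```bash
q(){ grep -E "tool_pos|contact|^t:|opening|grip"; }
python3 -m handwheel '[{"tx":0,"ty":0,"tz":8,"roll":0},{"tx":0,"ty":0,"tz":16,"roll":0},{"tx":0,"ty":0,"tz":20,"roll":0},{"tx":0,"ty":0,"tz":20,"roll":0},{"tx":0,"ty":0,"tz":20,"roll":0},{"tx":0,"ty":0,"tz":20,"roll":0},{"tx":0,"ty":0,"tz":18,"roll":0},{"tx":0,"ty":0,"tz":12,"roll":0},{"tx":0,"ty":0,"tz":8,"roll":0},{"tx":0,"ty":0,"tz":4,"roll":0},{"tx":0,"ty":0,"tz":0,"roll":0}]' 60 25 |q
python3 d.py 514.2 40.7 47 13.4
```

```text
t: 20.7
tool_pos: [0.5144, 0.0408, 0.0567]
contact_force: [-1.1, -0.8, -0.5]
opening: 0.0601
grip_force: 0.0
t 20.70 pos [514.4  40.8  56.7] yaw 13.45 F [-1.1 -0.8 -0.5] grip 0.0 open 60.1
tool shift mm [ 0.2 -0.1  9.7] then roll 0.001
```

```bash
q(){ grep -E "tool_pos|contact|^t:|opening|grip"; }
python3 -m handwheel '[{"tx":0,"ty":0,"tz":4,"roll":0},{"tx":0,"ty":0,"tz":4,"roll":0},{"tx":0,"ty":0,"tz":1.5,"roll":0},{"tx":0,"ty":0,"tz":0,"roll":0}]' 50|q
python3 -m handwheel '[{"tx":0,"ty":0,"tz":0,"roll":0},{"tx":0,"ty":0,"tz":0,"roll":0},{"tx":0,"ty":0,"tz":0,"roll":0},{"tx":0,"ty":0,"tz":0,"roll":0},{"tx":0,"ty":0,"tz":0,"roll":0}]' 34 25|q
```

```text
t: 21.03
tool_pos: [0.5149, 0.0404, 0.0479]
contact_force: [-1.5, 0.2, 0.6]
opening: 0.0502
grip_force: 0.0
t: 21.45
tool_pos: [0.5151, 0.0404, 0.0481]
contact_force: [-0.5, 0.1, -0.1]
opening: 0.037
grip_force: 25.0
```

```bash
q(){ grep -E "tool_pos|contact|^t:|opening|grip"; }
python3 -m handwheel '[{"tx":0,"ty":0,"tz":-2,"roll":0},{"tx":0,"ty":0,"tz":-4,"roll":0},{"tx":0,"ty":0,"tz":-8,"roll":0},{"tx":0,"ty":0,"tz":-12,"roll":0},{"tx":0,"ty":0,"tz":-12,"roll":0},{"tx":0,"ty":0,"tz":-12,"roll":0},{"tx":0,"ty":0,"tz":-8,"roll":0},{"tx":0,"ty":0,"tz":-4,"roll":0},{"tx":0,"ty":0,"tz":0,"roll":0}]'|q
python3 - <<'E'
from h import *
from d import show
T=tool(); im,d=optics.get_image("wrist"); P=cloud("wrist",d,T); L=(P-T[:3,3])@T[:3,:3]*1000
m=(d>0)&(abs(L[...,1])<17)&(abs(L[...,0])<25)&(L[...,2]>-60)&(L[...,2]<0); Q=L[m]; print("candle tool z/x",m.sum(),Q.min(0).round(1),np.percentile(Q[:,2],[5,50,95]).round(1),Q.max(0).round(1))
hs=cv2.cvtColor(im,cv2.COLOR_RGB2HSV)
m=(d>0)&(abs(P[...,0]-.474)<.07)&(abs(P[...,1]+.24)<.07)&(hs[...,1]<60)&(hs[...,2]>110)&(P[...,2]<.03)
k,lab,st,c=cv2.connectedComponentsWithStats(m.astype(np.uint8)); i=1+np.argmax(st[1:,4]); Q=P[lab==i]; print(c[i],st[i],cv2.minEnclosingCircle(np.float32(Q[:,:2]*1000)))
show(473.6,-239.5,108,13.4)
E
```

```text
t: 22.2
tool_pos: [0.516, 0.0403, 0.1118]
contact_force: [-0.1, 0.1, 0.5]
opening: 0.0371
grip_force: 25.1
candle tool z/x 5556 [-18.8 -17.  -46.3] [-43.1 -36.5 -34.2] [ 20.1  17.  -28.8]
[ 9.80823293 81.12248996] [   0   24   26  112 1992] ((473.06903076171875, -219.71304321289062), 46.80648422241211)
t 22.25 pos [515.3  40.4 110.7] yaw 13.42 F [-1.2  0.5 -1.3] grip 25.1 open 36.7
tool shift mm [ 105.5 -262.6    2.6] then roll 0.0
```

```bash
q(){ grep -E "tool_pos|contact|^t:|opening|grip"; }
python3 -m handwheel '[{"tx":2,"ty":-6,"tz":0,"roll":0},{"tx":6,"ty":-14,"tz":0,"roll":0},{"tx":9,"ty":-22,"tz":0,"roll":0},{"tx":10,"ty":-26,"tz":0,"roll":0},{"tx":10,"ty":-26,"tz":0,"roll":0},{"tx":10,"ty":-26,"tz":0,"roll":0},{"tx":10,"ty":-26,"tz":0,"roll":0},{"tx":10,"ty":-26,"tz":0,"roll":0},{"tx":10,"ty":-26,"tz":0,"roll":0},{"tx":10,"ty":-24,"tz":0,"roll":0},{"tx":8,"ty":-18,"tz":0,"roll":0},{"tx":6,"ty":-12,"tz":0,"roll":0}]'|q
python3 -m handwheel '[{"tx":3,"ty":-7,"tz":0,"roll":0},{"tx":1,"ty":-3,"tz":0,"roll":0},{"tx":0,"ty":0,"tz":0,"roll":0}]'|q
python3 - <<'E'
from h import *
from d import show
T=tool(); im,d=optics.get_image("wrist"); P=cloud("wrist",d,T); np.savez("w5.npz",im=im,d=d,T=T)
hs=cv2.cvtColor(im,cv2.COLOR_RGB2HSV)
m=(d>0)&(np.hypot(P[...,0]-.474,P[...,1]+.24)<.07)&(hs[...,1]<60)&(hs[...,2]>110)&(P[...,2]<.03)
k,lab,st,c=cv2.connectedComponentsWithStats(m.astype(np.uint8)); i=1+np.argmax(st[1:,4]); Q=P[lab==i]; print(c[i],st[i],cv2.minEnclosingCircle(np.float32(Q[:,:2]*1000)))
show(473.6,-239.5,-25,13.4)
cv2.imwrite("pics/w5.png",im[:,:,::-1])
E
```

```text
t: 23.25
tool_pos: [0.4739, -0.23, 0.1089]
contact_force: [-1.0, -0.5, 0.1]
opening: 0.037
grip_force: 25.1
t: 23.5
tool_pos: [0.4733, -0.2388, 0.1095]
contact_force: [0.6, 1.0, 0.4]
opening: 0.0369
grip_force: 25.1
[279.50352495 189.43392986] [  215   134   131   117 11064] ((477.0875549316406, -238.59713745117188), 57.77515411376953)
t 23.55 pos [ 473.5 -238.3  109.6] yaw 13.44 F [-0.8  0.7 -0.4] grip 25.1 open 36.9
tool shift mm [  0.2  -1.3 134.6] then roll 0.001
```

View pics/w5.png

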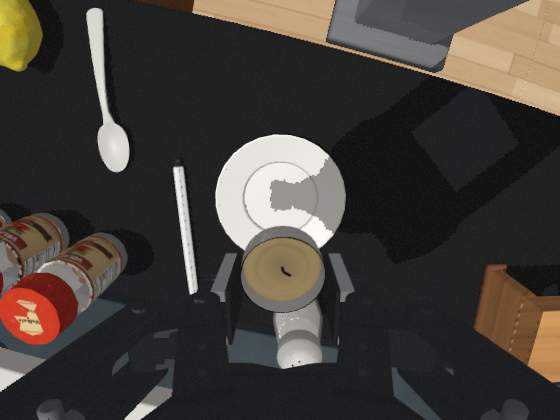

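The wrist view shows the candle held level at (283,270) in front of the saucer centred near (280,197). I'll fit the saucer's circle from its unhidden rim.

```bash
python3 - <<'E'
from h import *
from d import show
f=np.load("w5.npz"); im,T,d=f["im"],f["T"],f["d"]; P=cloud("wrist",d,T); hs=cv2.cvtColor(im,cv2.COLOR_RGB2HSV)
m=((hs[...,1]<60)&(hs[...,2]>80)).astype(np.uint8); m[:,:205]=0; m[:,360:]=0; m[225:]=0; m[:120]=0
cs,_=cv2.findContours(m,cv2.RETR_EXTERNAL,cv2.CHAIN_APPROX_NONE); c=max(cs,key=cv2.contourArea)[:,0]; c=c[c[:,1]<215]
Q=onplane("wrist",c,.013,T)[:,:2]*1000; A=np.c_[2*Q,np.ones(len(Q))]; s=np.linalg.lstsq(A,(Q**2).sum(1),rcond=None)[0]; r=np.sqrt(s[2]+s[:2]@s[:2]); print(s[:2],r,np.std(np.hypot(*(Q-s[:2]).T)-r))
show(*s[:2],-25,13.4)
E
```

```text
[ 474.24423703 -239.40482126] 54.43425761545497 0.2599802870509636
t 23.55 pos [ 473.5 -238.3  109.6] yaw 13.44 F [-0.8  0.7 -0.4] grip 25.1 open 36.9
tool shift mm [ -0.4  -1.4 134.6] then roll 0.001
```

Centre confirmed at (474, -239.4). I lower most of the way and then go down in small steps.

```bash
q(){ grep -E "tool_pos|contact|^t:|opening|grip"; }
python3 -m handwheel '[{"tx":0,"ty":-1,"tz":6,"roll":0},{"tx":0,"ty":0,"tz":12,"roll":0},{"tx":0,"ty":0,"tz":16,"roll":0},{"tx":0,"ty":0,"tz":18,"roll":0},{"tx":0,"ty":0,"tz":18,"roll":0},{"tx":0,"ty":0,"tz":18,"roll":0},{"tx":0,"ty":0,"tz":16,"roll":0},{"tx":0,"ty":0,"tz":12,"roll":0},{"tx":0,"ty":0,"tz":6,"roll":0},{"tx":0,"ty":0,"tz":4,"roll":0},{"tx":0,"ty":0,"tz":0,"roll":0},{"tx":0,"ty":0,"tz":0,"roll":0}]'|q
python3 -m handwheel '[{"tx":0,"ty":0,"tz":2,"roll":0},{"tx":0,"ty":0,"tz":1,"roll":0},{"tx":0,"ty":0,"tz":0,"roll":0},{"tx":0,"ty":0,"tz":0,"roll":0}]'|q
```

```text
t: 24.55
tool_pos: [0.4743, -0.24, -0.0156]
contact_force: [0.7, -0.4, 1.1]
opening: 0.0368
grip_force: 25.1
t: 24.88
tool_pos: [0.474, -0.24, -0.0187]
contact_force: [0.6, 0.7, -0.7]
opening: 0.0372
grip_force: 25.1
```

```bash
q(){ grep -E "tool_pos|contact|^t:|opening|grip"; }
python3 -m handwheel '[{"tx":0,"ty":0,"tz":1.5,"roll":0},{"tx":0,"ty":0,"tz":1.5,"roll":0},{"tx":0,"ty":0,"tz":0,"roll":0},{"tx":0,"ty":0,"tz":0,"roll":0}]'|q
python3 -m handwheel '[{"tx":0,"ty":0,"tz":1,"roll":0},{"tx":0,"ty":0,"tz":0.5,"roll":0},{"tx":0,"ty":0,"tz":0,"roll":0},{"tx":0,"ty":0,"tz":0,"roll":0}]'|q
```

```text
t: 25.22
tool_pos: [0.4738, -0.2398, -0.0221]
contact_force: [0.3, -0.5, 0.8]
opening: 0.0372
grip_force: 25.2
t: 25.55
tool_pos: [0.4738, -0.2399, -0.0225]
contact_force: [-4.6, 1.1, 8.1]
opening: 0.0367
grip_force: 25.8
```

```bash
python3 - <<'E'
from h import *
from d import show
im,d=optics.get_image("side"); T=tool(); iw,dw=optics.get_image("wrist")
P=cloud("wrist",dw,T); L=(P-T[:3,3])@T[:3,:3]*1000; m=(dw>0)&(abs(L[...,1])<15)&(abs(L[...,0])<19)&(L[...,2]>-60)&(L[...,2]<-15)
Q=L[m]; z=P[m][:,2]*1000
for x in range(-18,20,4): k=abs(Q[:,0]-x)<2; print(x,k.sum(),np.percentile(z[k],[5,50,95]).round(1) if k.any() else 0)
show()
a=cv2.resize(im[150:215,240:330,::-1],None,fx=6,fy=6,interpolation=cv2.INTER_CUBIC); b=iw[150:420,140:430,::-1]
b=cv2.resize(b,None,fx=390/270,fy=390/270); out=np.hstack([a[:,:380],b[:390]]); cv2.imwrite("pics/s6.png",out); print(out.shape)
E
```

```text
-18 366 [12.8 17.2 21. ]
-14 557 [12.9 14.8 20.7]
-10 588 [12.1 14.1 19.3]
-6 516 [12.  13.2 15.3]
-2 474 [12.  13.1 15.3]
2 542 [12.  13.2 16.5]
6 522 [12.1 13.4 15.6]
10 483 [12.4 14.  16.1]
14 577 [ 5.1 14.9 20.7]
18 570 [ 4.8 11.3 21.6]
t 25.65 pos [ 473.7 -239.9  -22.5] yaw 13.43 F [-4.   1.8  8.5] grip 25.8 open 37.2
(390, 799, 3)
```

View pics/s6.png

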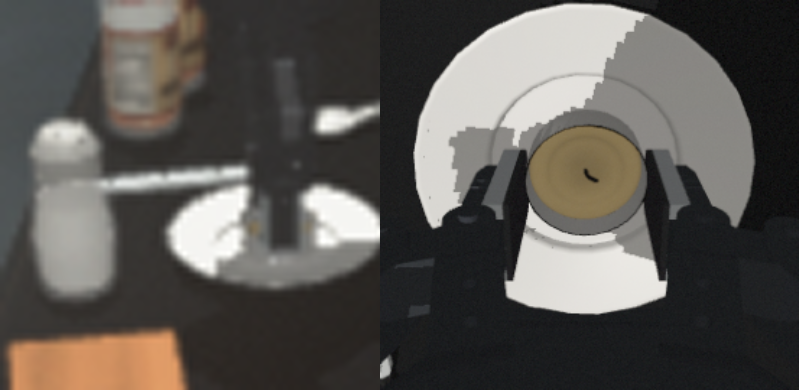

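The candle sits level and inside the saucer's inner floor ring. Its rim is at about 20–21 mm, so it is resting on the floor (5 + 15 mm). I'll ease off slightly and release slowly.

```bash
q(){ grep -E "tool_pos|contact|^t:|opening|grip"; }
python3 -m handwheel '[{"tx":0,"ty":0,"tz":-0.5,"roll":0},{"tx":0,"ty":0,"tz":-0.2,"roll":0},{"tx":0,"ty":0,"tz":0,"roll":0}]' - 20|q
python3 -m handwheel '[{"tx":0,"ty":0,"tz":0,"roll":0},{"tx":0,"ty":0,"tz":0,"roll":0},{"tx":0,"ty":0,"tz":0,"roll":0}]' 44|q
python3 -m handwheel '[{"tx":0,"ty":0,"tz":-3,"roll":0},{"tx":0,"ty":0,"tz":-8,"roll":0},{"tx":0,"ty":0,"tz":-14,"roll":0},{"tx":0,"ty":0,"tz":-20,"roll":0},{"tx":0,"ty":0,"tz":-25,"roll":0},{"tx":0,"ty":0,"tz":-25,"roll":0},{"tx":0,"ty":0,"tz":-25,"roll":0},{"tx":0,"ty":0,"tz":-18,"roll":0},{"tx":0,"ty":0,"tz":-8,"roll":0},{"tx":0,"ty":0,"tz":0,"roll":0},{"tx":0,"ty":0,"tz":0,"roll":0}]'|q
python3 - <<'E'
from h import *
T=tool(); im,d=optics.get_image("wrist"); P=cloud("wrist",d,T); z=P[...,2]
m=(d>0)&(np.hypot(P[...,0]-.474,P[...,1]+.24)<.03)&(z>.0155)&(z<.06); Q=P[m]; print("candle",m.sum(),cv2.minEnclosingCircle(np.float32(Q[:,:2]*1000)),np.percentile(Q[:,2],[2,50,98]).round(4))
im,d=optics.get_image("side"); P=cloud("side",d); z=P[...,2]
def rep(nm,B):
    k,lab,st,c=cv2.connectedComponentsWithStats(B.astype(np.uint8)); i=1+np.argmax(st[1:,4]); Q=P[lab==i]
    r=cv2.minAreaRect(np.float32(Q[:,:2]*1000)); print(nm,len(Q),np.round(r[0],1),np.round(r[1],1),round(r[2],1),np.median(Q[:,2]).round(4))
B=(d>0)&(abs(P[...,0]-.42)<.08)&(abs(P[...,1]-.2)<.06); rep("grip",B&(z>.13)&(z<.18)); rep("foot",B&(z>.004)&(z<.018))
E
```

```text
t: 25.9
tool_pos: [0.4738, -0.2399, -0.0224]
contact_force: [-2.7, 0.8, 6.7]
opening: 0.037
grip_force: 25.7
t: 26.15
tool_pos: [0.4737, -0.2397, -0.0233]
contact_force: [-0.6, -0.6, 0.1]
opening: 0.0439
grip_force: 0.0
t: 27.07
tool_pos: [0.4737, -0.2397, 0.123]
contact_force: [0.4, 0.5, -0.9]
opening: 0.0439
grip_force: 0.0
candle 241 ((472.30511474609375, -239.54937744140625), 19.10501480102539) [0.0156 0.0191 0.0222]
grip 269 [438.  209.7] [22.6 22.4] 10.5 0.1567
foot 633 [409.3 201.2] [90.5 53.1] 13.8 0.0088
```

The candle is upright on the saucer with its rim at about 20 mm, and the iron is standing. Handing in.

```bash
python3 -c "
from station import ctrl; print(ctrl.finish_job())"
```

```text
the job is handed in; nothing more can be done
None
```

I pushed the tea light out through the well's hole, stood the iron upright clear of the bench, set the candle upright on the saucer, and handed the job in at about 27 s with no verdict returned; one earlier closing of the gripper missed and pressed lightly (about 5 N) on top of the iron's grip without moving it.

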